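# Put the bench instruments away in the drawer

### The job

Put the scoop and the spatula away in the open drawer of the low steel case: the scoop in the front lane, next to the drawer's front, and the spatula in the middle lane, each laid flat, right way up and straight along its lane, pointing the same way as the brush that already lies in the rear lane. Set them down, do not drop them; when both lie in place push the drawer fully home. Leave the brush in its lane and the rest of the bench as it is.

Things in the scene. Friction and masses are not known exactly. Their poses are not given: they have to be found in the camera images.
- case: low brushed-steel case fixed to the bench, 260 deep x 270 wide x 72 mm high. Origin at bench level under the middle of its open front face; x points into the case (away from the robot), y to its left. The drawer slides out of its front face.
- drawer (a joint): how far the drawer is pushed in, in m: 0 fully out, 0.235 fully home. It starts almost fully out and slides along the case's x with about 2 N.
- handle (a point): middle of the drawer's dark bar handle: round bar of 10 mm diameter, 100 mm long along the drawer's y, 36 mm above the bench, its axis 22 mm in front of the drawer's front panel. The panel is 12 mm thick, 260 mm wide and reaches from 6 to 62 mm above the bench. Axes as the case.
- lane_front (a point): centre of the floor of the drawer's front lane, nearest the handle, 12 mm above the bench; axes as the case (x into the case, y along the lane, z up). The lane is 78 mm wide in x and 214 mm long in y; the front panel rises 50 mm above its floor, the divider behind it (5 mm thick) 14 mm, the drawer's side walls 28 mm.
- lane_middle (a point): centre of the floor of the middle lane, 83 mm behind lane_front; same axes, also 78 x 214 mm, between two dividers 5 mm thick and 14 mm high.
- lane_rear (a point): centre of the floor of the rear lane, 55 x 214 mm, where the brush lies; same axes. A divider 14 mm high in front of it, the drawer's back wall, 28 mm high, behind it.
- scoop: small steel scoop with a straight wooden handle, 175 mm long overall: a trough-shaped head, 56 long x 34 wide x 14 mm high, open above and at its end. Handle 14 mm wide and 14 mm high, from 75 mm behind to 25 mm ahead of the origin. Origin on the underside below the grip point, near the centre of mass; x points to the head, z up.
- scoop_tip (a point): far end of the scoop's head, 100 mm ahead of the scoop's origin.
- spatula: spatula with the same straight wooden handle and a flat steel blade, 175 mm long overall; blade 56 long x 24 wide x 3 mm thick. Handle 14 mm wide and 14 mm high, from 75 mm behind to 25 mm ahead of the origin. Origin on the underside below the grip point, near the centre of mass; x points to the blade, z up.
- spatula_tip (a point): far end of the spatula's blade, 100 mm ahead of the spatula's origin.
- brush: brush with a wooden handle and black bristles, 165 mm long, 18 mm wide, 12 mm high, lying in the rear lane with its bristles towards the lane's +y end. Origin on the underside of the handle, 75 mm from its end; x points to the bristles.
- brush_tip (a point): bristle end of the brush, 90 mm ahead of the brush's origin.
- bottle: amber glass bottle, 64 mm diameter, 120 mm high, bystander; origin under its centre.
- beaker: glass beaker, 68 mm diameter, 90 mm high, bystander; origin under its centre.
- forceps: steel forceps, 136 mm long, 22 mm wide, 9 mm high, lying on the bench, bystander; origin under its centre.
- dish: closed clear dish, 94 mm diameter, 22 mm high, bystander; origin under its centre.
Things that resemble listed ones, but are neither listed nor needed, are in the scene too. What is shaped like the spatula but orange or red is not meant.

How it is judged:
On the way, in this order (a step that is already met when the one before it is completed fails the run):
1. scoop in the front lane and spatula in the middle lane, both laid flat, straight, pointing like the brush and let go, with the drawer still out (x of scoop in the frame of lane_front between -0.032 and 0.032 m and x of scoop_tip in the frame of lane_front between -0.032 and 0.032 m and z of scoop in the frame of lane_front between -0.004 and 0.007 m and y of scoop in the frame of lane_front between -0.08 and 0.06 m and y of scoop_tip in the frame of lane_front above 0.03 m and angle between the x axis of scoop and the y axis of lane_front, either way round below 0.17 rad and angle between each of scoop, spatula's own z axis and vertical below 0.12 rad and contact force between each of scoop, spatula and the fingers below 0.05 N and x of spatula in the frame of lane_middle between -0.032 and 0.032 m and x of spatula_tip in the frame of lane_middle between -0.032 and 0.032 m and z of spatula in the frame of lane_middle between -0.004 and 0.007 m and y of spatula in the frame of lane_middle between -0.08 and 0.06 m and y of spatula_tip in the frame of lane_middle above 0.03 m and angle between the x axis of spatula and the y axis of lane_middle, either way round below 0.17 rad and value of joint drawer below 0.08 m), for 0.2 s.
2. the drawer is pushed fully home (value of joint drawer above 0.229 m), for 0.2 s.
At the end, for the whole second after the job is handed in: Drawer home within 6 mm. Scoop in the front, spatula in the middle, brush in the rear lane, each on the floor within 7 mm, right way up and level within 7 degrees, along the lane within 10 degrees, working end towards +y, released, at rest (x of scoop in the frame of lane_front between -0.032 and 0.032 m and x of scoop_tip in the frame of lane_front between -0.032 and 0.032 m and z of scoop in the frame of lane_front between -0.004 and 0.007 m and y of scoop in the frame of lane_front between -0.08 and 0.06 m and y of scoop_tip in the frame of lane_front above 0.03 m and angle between the x axis of scoop and the y axis of lane_front, either way round below 0.17 rad and angle between each of scoop, spatula, brush's own z axis and vertical below 0.12 rad and contact force between each of scoop, spatula and the fingers below 0.05 N and x of spatula in the frame of lane_middle between -0.032 and 0.032 m and x of spatula_tip in the frame of lane_middle between -0.032 and 0.032 m and z of spatula in the frame of lane_middle between -0.004 and 0.007 m and y of spatula in the frame of lane_middle between -0.08 and 0.06 m and y of spatula_tip in the frame of lane_middle above 0.03 m and angle between the x axis of spatula and the y axis of lane_middle, either way round below 0.17 rad and x of brush in the frame of lane_rear between -0.028 and 0.028 m and x of brush_tip in the frame of lane_rear between -0.028 and 0.028 m and z of brush in the frame of lane_rear between -0.004 and 0.007 m and y of brush in the frame of lane_rear between -0.08 and 0.06 m and y of brush_tip in the frame of lane_rear above 0.03 m and angle between the x axis of brush and the y axis of lane_rear, either way round below 0.17 rad and linear speed of each of scoop, spatula, brush below 0.02 m/s and value of joint drawer above 0.229 m); the robot touches nothing.
It fails at once if the scoop is dropped or thrown (falls freely more than about 20 mm) (contact force between scoop and anything else below 0.01 N and linear speed of scoop above 0.65 m/s).
It fails at once if the spatula is dropped or thrown (falls freely more than about 20 mm) (contact force between spatula and anything else below 0.01 N and linear speed of spatula above 0.65 m/s).
It fails at once if a bystander (bottle, beaker, forceps, dish) is shifted by more than 30 mm or tipped over (distance of any of bottle, beaker, forceps, dish from where it was at the start of the episode above 0.03 m or angle between any of bottle, beaker, forceps, dish's own z axis and vertical above 0.5 rad).
It also fails if it takes over 72 s, if anything falls off the work surface, if the arm or the gripper's body presses on something with over 40 N, if the wrist force passes 120 N, or if a joint passes its speed limit or range.

### The arm

A 6-joint arm with a two-finger parallel gripper is mounted at the origin on the work surface. World frame = base frame: x ahead of the robot, y to its left, z up, the work surface at z = 0. Lengths are in m, angles in rad, forces in N, time in s.
With the tool pointing down it reaches from about 0.3 to 0.875 m from the base axis. Payload 4.2 kg.
Tool frame: the origin (TCP) lies between the finger pads; the fingertips stand 25 mm ahead of it and the grasp point (between the pads) lies 6 mm ahead of it; x points along the fingers, y is the direction in which the jaws open and shut, and the axes are right-handed (so a half turn about x gives the same grasp; the last joint's range is limited). The gripper opens to 85 mm and grips with 20 to 120 N. Pads are 22 mm wide; open, the fingers measure 114 mm over their backs; the gripper's body (76 mm by 85 mm) begins 54 mm behind the grasp point. The pads swing forward as they close: fully open they stand 13 mm farther back than shut.
Start: joints at [1.165, 0.32, 1.565, -0, 1.257, -0.02], TCP at [0.216, 0.533, 0.256] pointing down, gripper open.
Joint ranges: [-3.11, 3.11], [-0.84, 2.01], [0.21, 2.61], [-1.34, 4.49], [0.05, 2.63], [-2.56, 2.56]. Speed limits (rad/s): [2.57, 2.57, 3.14, 3.14, 3.14, 3.14].

### API

Orientations are given as a unit quaternion [x, y, z, w].
In Python, from cell import * gives the robot as it stands. Calls block until the motion is done:
- goto(position, orientation): joint-space move of the TCP to a pose.
- move_straight(position, frame=None, vel=0.15, threshold=None): straight line of the TCP; frame=None keeps the orientation; vel is the mean speed in m/s. With threshold (N) it stops when the force on the tool has changed by that much, and returns True; else False.
- movej(angles): joint-space move.
- move_gripper(opening): finger opening in m; the grip force is fixed at half the most; returns when the fingers have stopped.
- hold(seconds).
- inverse_kinematics(position, orientation): joint angles nearest the present ones, or None.
- read_state(): the state.
- get_image(name): name is "side" or "top"; returns (picture, depth): 480x640x3 uint8, blue, green, red; 480x640 float32, m along the optical axis (not along the pixel's ray), 0 where there is no reading.
- camera_params(name): a dict with "fx", "fy", "cx", "cy" (pixels), "D" ([k1, k2, p1, p2, k3] as OpenCV has them; the pictures are not rectified), "xyz" and "rotation" of the camera in the world. Camera axes: x right, y down, z forward; pixel columns grow to the right and rows downward; lengths in m; the calibration is good to about 2 mm. A picture is of the moment at which its call begins. camera_params takes no time and is no camera call.
A pose or a line that the arm cannot do raises PlanningError and nothing moves.
- hand_in(): hands the job in, once; it reports no verdict.
The state is a dict: "time": time; "joint_positions": joint angles; "joint_vel": joint speeds; "effort": joint torques, N m; "tool_pos": TCP position; "eef_rot": TCP orientation; "force": force on the tool from outside, world axes, zero at the start; "wrist_torque": the same for the moment, N m; "finger_gap": finger opening in m.
Only numpy, scipy, OpenCV 4.12 (cv2) and the standard library are available. Lean on these libraries where they do the work, as an engineer would, in place of code of your own. Each camera call takes 0.05 s, during which the arm holds its last target.

## Working session

There is one attempt and no reset: what is moved stays moved. The work goes in short steps, each a Python script; the robot and the scene stay as the last script left them, time stands still between calls to the robot, and variables do not carry over. Pictures are saved under pics/ and viewed, and the job is handed in when it is done.

```bash
ls; mkdir -p pics
python3 - <<'E'
from cell import *
import cv2,numpy as np
for n in("side","top"):
    p,d=get_image(n); cv2.imwrite(f"pics/{n}0.png",p); np.save(f"pics/{n}0.npy",d)
    c=camera_params(n); print(n,c)
print(read_state())
E
```

```text
pics
side {'fx': 453.62166476372397, 'fy': 453.62166476372397, 'cx': 318.5302698913589, 'cy': 237.54556814868008, 'D': array([-0.02153174,  0.        ,  0.        ,  0.        ,  0.        ]), 'xyz': array([-0.11481955, -0.62825246,  0.99779484]), 'rotation': array([ 0.85720402, -0.34838555,  0.14378403, -0.35093435])}
top {'fx': 526.7743358787005, 'fy': 526.7743358787005, 'cx': 323.24135023630134, 'cy': 238.53366682634353, 'D': array([-0.08824318,  0.        ,  0.        ,  0.        ,  0.        ]), 'xyz': array([ 0.3820455 , -0.009089  ,  1.45208839]), 'rotation': array([ 0.70951338, -0.70299644,  0.03205313, -0.03686952])}
{'time': 0.1, 'joint_positions': array([ 1.16498932e+00,  3.20228210e-01,  1.56553862e+00, -7.13500358e-06,
        1.25738214e+00, -2.00326790e-02]), 'joint_vel': array([ 0.00109255, -0.00131817, -0.00175263,  0.0010053 , -0.00073816,
        0.00150789]), 'effort': array([-3.44367654e-04, -4.16404116e+01, -2.34704679e+01, -5.15029376e-05,
        4.72032028e-03,  2.84356815e-06]), 'tool_pos': array([0.21623016, 0.53239095, 0.25557331]), 'eef_rot': array([ 0.13500851,  0.69410727, -0.13608516,  0.69387941]), 'force': array([ 0.11420395, -0.3290956 ,  0.19256416]), 'wrist_torque': array([-0.03177431, -0.02844051, -0.00268201]), 'finger_gap': 0.0854028914658616}
```

View pics/top0.png

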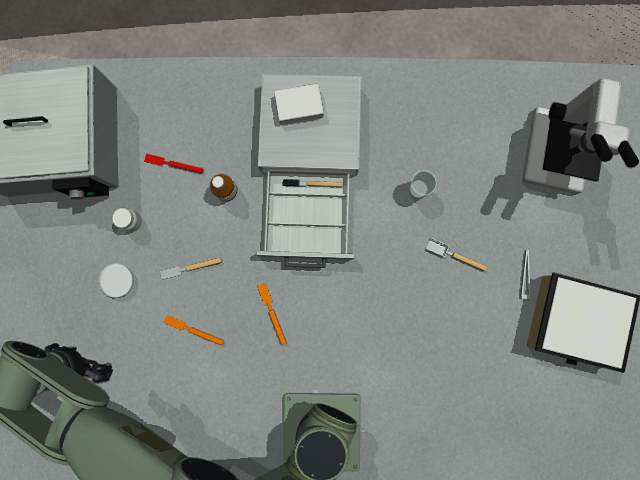

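View pics/side0.png

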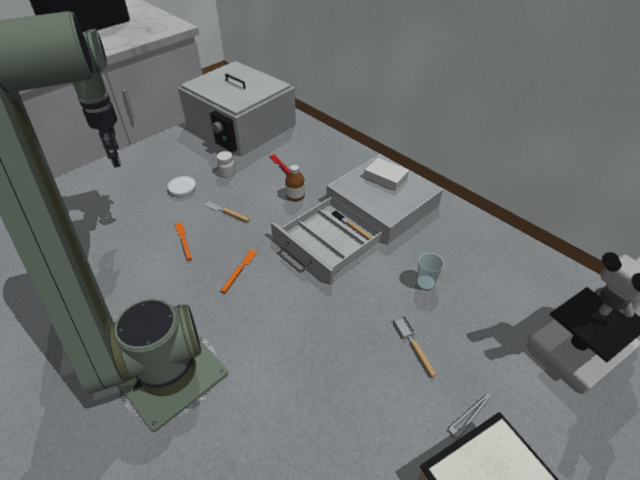

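The top view shows the scoop at about (456,255) with its head at upper left, and the spatula at (190,268) with its blade to the left. The drawer is around (306,215), and the brush at (313,184) has its bristles to the left. I'll enlarge these areas to read exact pixels.

Run:
```python
import cv2
p=cv2.imread("pics/top0.png")
def crop(u,v,w,h,s,n):
    c=cv2.resize(p[v:v+h,u:u+w],None,fx=s,fy=s,interpolation=cv2.INTER_CUBIC)
    for i in range(0,w,10):
        cv2.line(c,(i*s,0),(i*s,6 if i%20 else 12),(0,0,255),1)
        if i%20==0: cv2.putText(c,str(u+i),(i*s,24),0,.4,(0,0,255),1)
    for i in range(0,h,10):
        cv2.line(c,(0,i*s),(6 if i%20 else 12,i*s),(0,0,255),1)
        if i%20==0: cv2.putText(c,str(v+i),(14,i*s+4),0,.4,(0,0,255),1)
    cv2.imwrite(n,c)
crop(420,230,80,50,10,"pics/c_scoop.png")
crop(150,245,80,50,10,"pics/c_spat.png")
crop(250,160,120,120,5,"pics/c_draw.png")
```

```text
(no output)
```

View pics/c_scoop.png

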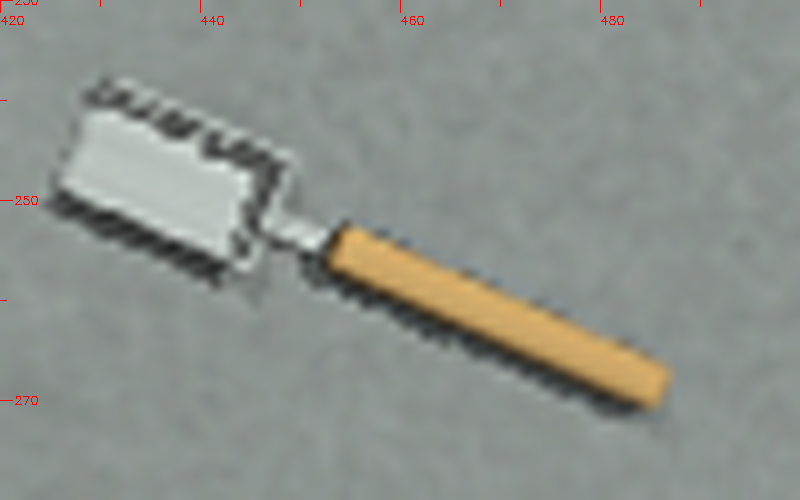

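View pics/c_spat.png

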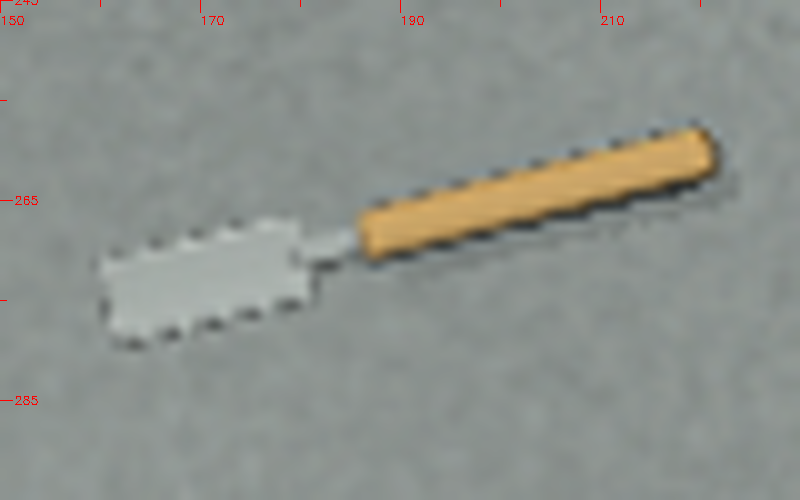

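View pics/c_draw.png

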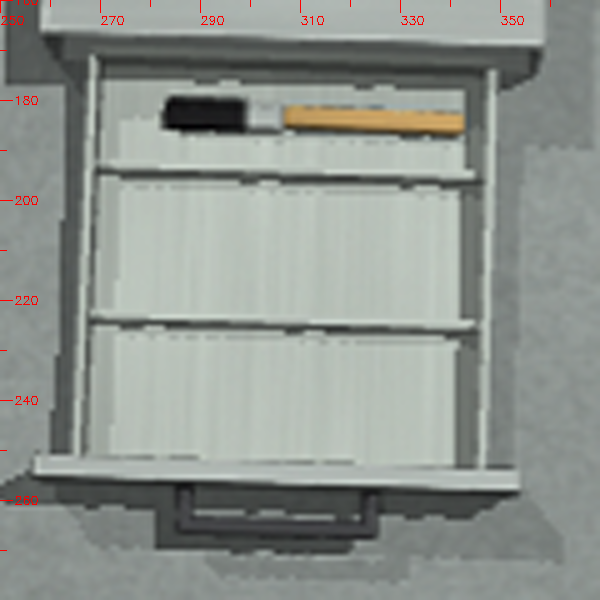

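```bash
cat > h.py <<'E'
import numpy as np, cv2
from scipy.spatial.transform import Rotation as R
def unproj(c,uv,z):
    K=np.array([[c["fx"],0,c["cx"]],[0,c["fy"],c["cy"]],[0,0,1]])
    n=cv2.undistortPoints(np.array(uv,float).reshape(-1,1,2),K,c["D"]).reshape(-1,2)
    r=R.from_quat(c["rotation"]).apply(np.c_[n,np.ones(len(n))])
    o=c["xyz"]; t=(np.asarray(z)-o[2])/r[:,2]
    return o+r*np.reshape(t,(-1,1))
def proj(c,X):
    K=np.array([[c["fx"],0,c["cx"]],[0,c["fy"],c["cy"]],[0,0,1]])
    Rm=R.from_quat(c["rotation"]).as_matrix().T
    return cv2.projectPoints(np.array(X,float).reshape(-1,1,3),cv2.Rodrigues(Rm)[0],-Rm@c["xyz"],K,c["D"])[0].reshape(-1,2)
def down(yaw):
    # tool x down, tool y (jaw) horizontal at angle yaw
    x=np.array([0,0,-1.]);y=np.array([np.cos(yaw),np.sin(yaw),0]);
    return R.from_matrix(np.c_[x,y,np.cross(x,y)]).as_quat()
def dpt(c,d,u,v):
    z=d[int(round(v)),int(round(u))]
    p=unproj(c,[[u,v]],0)[0]; o=c["xyz"]; Rm=R.from_quat(c["rotation"]).as_matrix()
    r=p-o; return o+r*z/(Rm[:,2]@r)
E
python3 - <<'E'
from cell import *
from h import *
c=camera_params("top"); d=np.load("pics/top0.npy")
np.set_printoptions(precision=4,suppress=True)
for n,a,b in(("scoop",(453.5,254.5),(485.9,268.7)),("spat",(186.6,268.5),(220.8,260))):
    P=unproj(c,[a,b],.014); dd=P[0]-P[1]; L=np.linalg.norm(dd); print(n,P,L,np.degrees(np.arctan2(dd[1],dd[0])),"orig",P[1]+dd/L*.075)
    print(dpt(c,d,(a[0]+b[0])/2,(a[1]+b[1])/2))
P=unproj(c,[(257,254.8),(353.7,257.8)],.062); dd=P[0]-P[1];print("panel",P,np.linalg.norm(dd),np.degrees(np.arctan2(dd[1],dd[0])))
P=unproj(c,[(268,224),(344,225.3)],.026); dd=P[0]-P[1];print("div1",P,P.mean(0),np.linalg.norm(dd),np.degrees(np.arctan2(dd[1],dd[0])))
P=unproj(c,[(269,193.7),(345,195.3)],.026); dd=P[0]-P[1];print("div2",P,P.mean(0),np.linalg.norm(dd),np.degrees(np.arctan2(dd[1],dd[0])))
# case top
P=unproj(c,[(263,75),(361,77),(258.5,166.5),(358,169)],.072); print("case",P)
print(dpt(c,d,306,240),dpt(c,d,306,210), dpt(c,d,340,120))
for u,v in((222,188),(423,185),(116,281),(525,275)): print(dpt(c,d,u,v))
t=np.array([0.216,.533,.256])
# brush
print(unproj(c,[(282.5,182.5),(342.5,183.5)],.024))
E
```

```text
scoop [[ 0.4818 -0.3567  0.014 ]
 [ 0.4434 -0.4462  0.014 ]] 0.09736118087297055 66.7678499760902 orig [ 0.473  -0.3772  0.014 ]
[ 0.4626 -0.401   0.0152]
spat [[0.4365 0.3763 0.014 ]
 [0.461  0.282  0.014 ]] 0.0973829803267017 104.52379385601762 orig [0.4422 0.3546 0.014 ]
[0.4486 0.3281 0.0181]
panel [[ 0.4731  0.1761  0.062 ]
 [ 0.4676 -0.0799  0.062 ]] 0.25611936027748944 88.75589097490483
div1 [[ 0.5601  0.1526  0.026 ]
 [ 0.5583 -0.055   0.026 ]] [0.5592 0.0488 0.026 ] 0.20757449365738195 89.50548450789069
div2 [[ 0.644   0.1516  0.026 ]
 [ 0.6412 -0.0573  0.026 ]] [0.6426 0.0472 0.026 ] 0.20887781611313566 89.23056613169344
case [[ 0.9665  0.1706  0.072 ]
 [ 0.9623 -0.0982  0.072 ]
 [ 0.7093  0.1762  0.072 ]
 [ 0.7044 -0.0901  0.072 ]]
[0.5181 0.0486 0.0154] [0.6016 0.0498 0.0126] [ 0.839  -0.0412  0.0732]
[0.6448 0.267  0.1   ]
[ 0.382  -0.0091  1.4521]
[0.3993 0.5694 0.0255]
[ 0.4271 -0.5612 -0.001 ]
[[ 0.676   0.1152  0.024 ]
 [ 0.6745 -0.0503  0.024 ]]
```

Measurements fit the given sizes: handles come out at 97 mm (given 100), panel 256 mm (260), divider spacing 83.4 mm (83). The case yaw is about -1°. I'll start with the spatula, since it is closest to the arm.

```bash
cat > pick.py <<'E'
from cell import *
from h import *
import sys
np.set_printoptions(precision=4,suppress=True)
x,y,yaw=map(float,sys.argv[1:4])
q=down(np.radians(yaw-90))
q2=down(np.radians(yaw+90))
c=[(abs(inverse_kinematics([x,y,.12],k)[5]),k) for k in (q,q2) if inverse_kinematics([x,y,.12],k) is not None]
q=min(c,key=lambda t:t[0])[1]
goto([x,y,.14],q)
move_gripper(.040)
move_straight([x,y,.055],vel=.15)
hit=move_straight([x,y,.016],vel=.03,threshold=5)
s=read_state(); print("touch",hit,s["tool_pos"],s["force"],s["time"])
z=s["tool_pos"][2]+.005
move_straight([x,y,z],vel=.05)
move_gripper(0.0)
s=read_state(); print("grip",s["finger_gap"],s["tool_pos"],s["force"],s["time"])
E
python3 pick.py 0.4422 0.3546 104.5
```

```text
touch True [0.4421 0.3545 0.0235] [0.5387 0.1592 4.4138] 3.475
grip 0.011932197086112135 [0.4422 0.3546 0.0286] [ 0.0982 -0.2454  0.962 ] 4.0917
```

Run:
```python
from cell import *
from h import *
x,y,z=read_state()["tool_pos"]
move_straight([x,y,.20],vel=.15)
s=read_state();print(s["finger_gap"],s["force"],s["time"])
for n in("side","top"):
    p,d=get_image(n); cv2.imwrite(f"pics/{n}1.png",p)
c=camera_params("side");u,v=proj(c,[[x,y,.19]])[0].astype(int);print(u,v)
p=get_image("side")[0][max(v-70,0):v+70,max(u-90,0):u+90];cv2.imwrite("pics/s1c.png",cv2.resize(p,None,fx=4,fy=4,interpolation=2))
```

```text
0.01154109273434421 [ 0.29865292  0.46498771 -1.01011086] 5.3833
220 166
```

View pics/s1c.png

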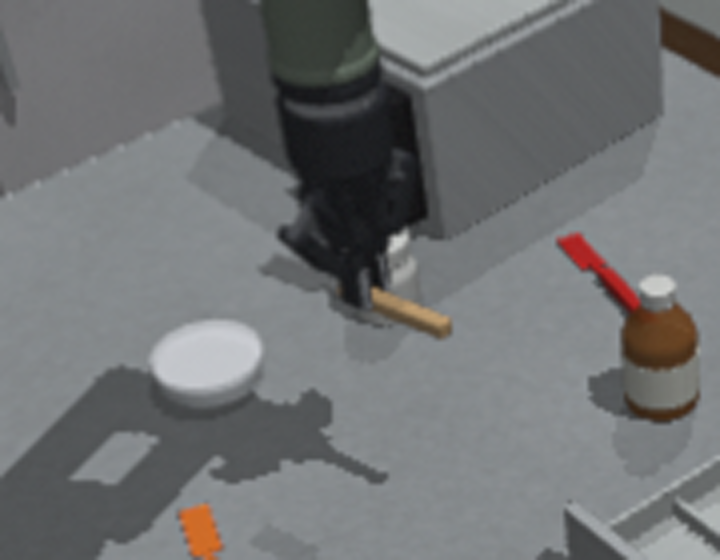

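View pics/top1.png

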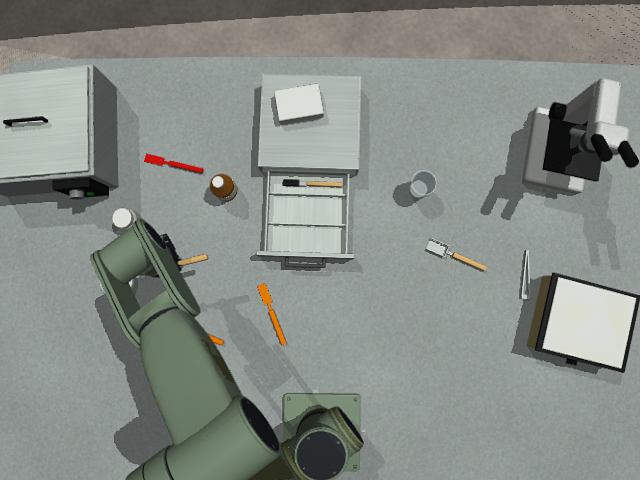

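The spatula hangs from the jaws, and its handle end is at side pixel (241,177). I'll check that it's level, then carry it to the middle lane.

```bash
cat > carry.py <<'E'
from cell import *
from h import *
import sys
np.set_printoptions(precision=4,suppress=True)
x,y,yaw=map(float,sys.argv[1:4])
s=read_state()
cur=s["eef_rot"]; jy=R.from_quat(cur).as_matrix()[:,1]
q=down(np.radians(yaw-90)); 
if R.from_quat(q).as_matrix()[:,1]@jy<0: q=down(np.radians(yaw+90))
goto([x,y,.20],q)
move_straight([x,y,.10],vel=.15)
s=read_state();print(s["tool_pos"],s["finger_gap"],s["time"])
for n in("side","top"):
    p,d=get_image(n); c=camera_params(n)
    u,v=proj(c,[[x,y,.08]])[0].astype(int)
    k=p[max(v-60,0):v+60,max(u-80,0):u+80]; print(n,u-80,v-60)
    cv2.imwrite(f"pics/{n}_{sys.argv[4]}.png",cv2.resize(k,None,fx=5,fy=5,interpolation=2))
E
python3 - <<'E'
from cell import *
from h import *
c=camera_params("side")
for z in(.168,.178,.188): print(proj(c,[[.461,.282,z]]))
E
python3 carry.py 0.601 0.034 89.1 mid
```

```text
[[241.89963439 180.13419363]]
[[241.49696151 177.42375812]]
[[241.09008679 174.68430234]]
[0.6017 0.0344 0.1008] 0.01151155382877673 7.6917
side 254 160
top 230 146
```

View pics/side_mid.png

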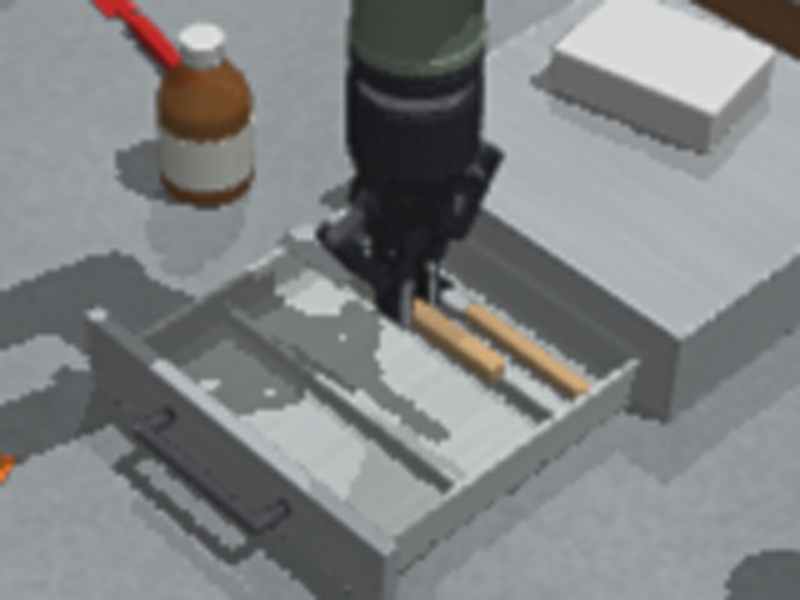

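View pics/top_mid.png

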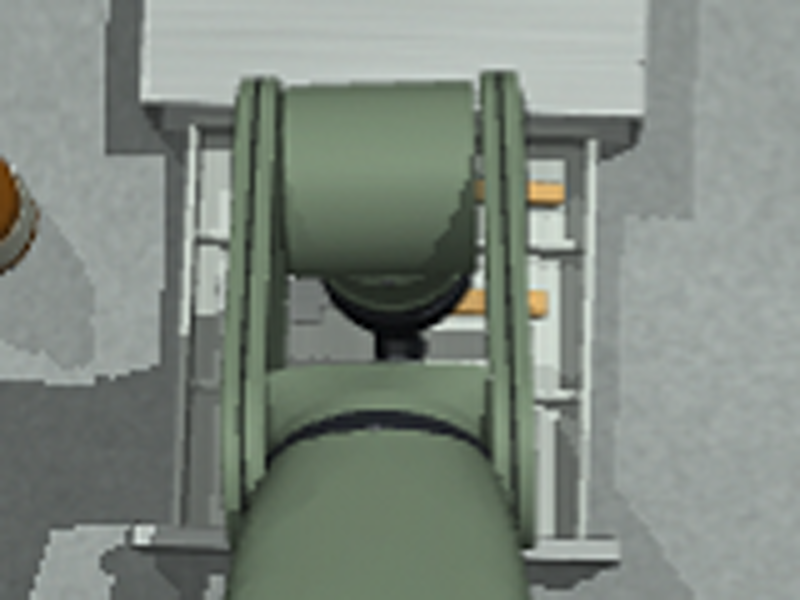

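The spatula is level: the measured handle end matches the prediction for z = 0.178. It is parallel to the brush and over the middle lane, with its end at top pixel (340,207). Now I'll lower it and release.

```bash
cat > place.py <<'E'
from cell import *
from h import *
import sys
np.set_printoptions(precision=4,suppress=True)
x,y,zc=map(float,sys.argv[1:4])
hit=move_straight([x,y,zc+.010],vel=.10,threshold=12)
print("early",hit,read_state()["force"])
hit=move_straight([x,y,zc-.004],vel=.02,threshold=3)
s=read_state();print("down",hit,s["tool_pos"],s["force"],s["time"])
move_gripper(.030)
s=read_state();print("open",s["finger_gap"],s["force"])
move_straight([x,y,.13],vel=.12)
s=read_state();print(s["tool_pos"],s["force"],s["time"])
p,d=get_image("side"); cv2.imwrite(f"pics/side_{sys.argv[4]}.png",cv2.resize(p[150:330,220:460],None,fx=3,fy=3,interpolation=2))
E
python3 place.py 0.601 0.034 0.0406 midp
```

```text
early False [ 0.0832  1.1565 -0.2871]
down True [0.6012 0.034  0.0405] [0.784  1.4281 3.4821] 8.9667
open 0.029872947099411816 [ 0.1885  0.3706 -0.5043]
[0.6004 0.034  0.1293] [-0.2774 -0.9669 -1.1271] 10.1833
```

View pics/side_midp.png

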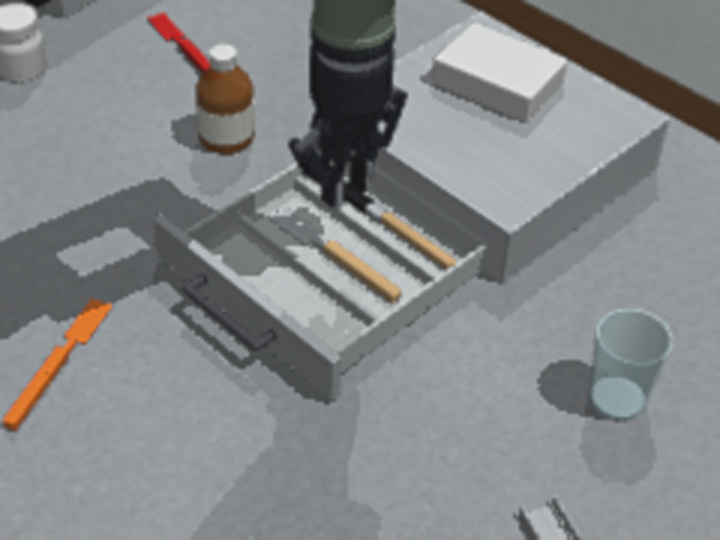

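The spatula lies in the middle lane, parallel to the brush, and touched the floor exactly at the expected height. Next is the scoop.

```bash
python3 - <<'E'
from cell import *
move_straight([.60,.034,.20],vel=.2)
E
sed -i 's/goto(\[x,y,.14\],q)/goto([x,y,.18],q)/' pick.py
python3 pick.py 0.4730 -0.3772 66.77
python3 - <<'E'
from cell import *
from h import *
x,y,z=read_state()["tool_pos"]
move_straight([x,y,.20],vel=.15)
s=read_state();print(s["finger_gap"],s["force"],s["time"])
c=camera_params("side");u,v=proj(c,[[x,y,.17]])[0].astype(int);print(u-80,v-60)
p=get_image("side")[0][v-60:v+60,u-80:u+80];cv2.imwrite("pics/s2c.png",cv2.resize(p,None,fx=5,fy=5,interpolation=2))
a=np.radians(66.77);d=np.array([np.cos(a),np.sin(a)])
for z in (.168,.178,.188): print(proj(c,[[.473-.075*d[0],-.3772-.075*d[1],z]]))
E
```

```text
touch True [ 0.4729 -0.3771  0.0235] [-0.4233  0.8451  3.8434] 14.525
grip 0.012193776547388638 [ 0.473  -0.3772  0.0285] [-0.7263 -0.3918  1.9288] 15.1417
0.011947661463752483 [-0.57491423  0.32112941 -0.49486378] 16.4333
348 250
[[446.61192869 337.91090713]]
[[447.58596313 335.32273673]]
[[448.57456475 332.69513014]]
```

View pics/s2c.png

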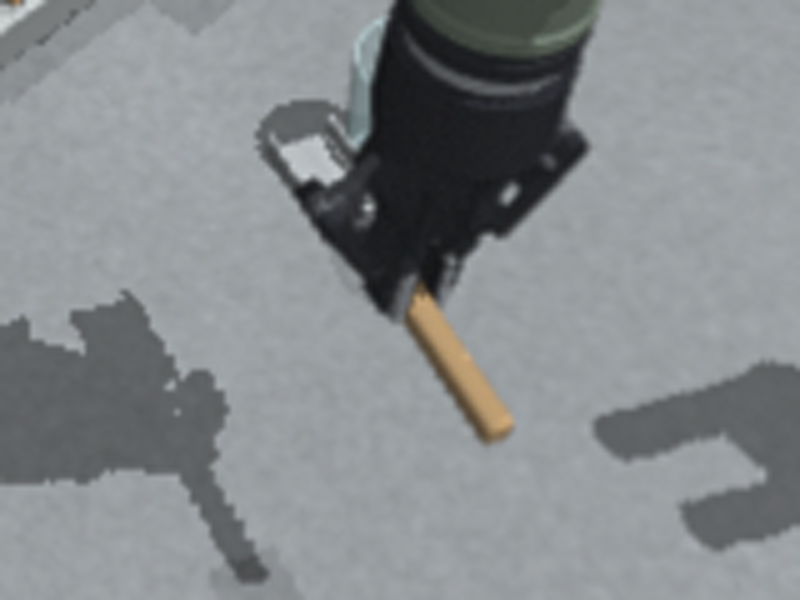

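The scoop is held level: its end face is at (447.4,336.4) and the prediction was (447.5,335.5). Now I'll carry it to the front lane, 7 mm towards the divider so the knuckles clear the tall panel.

```bash
python3 carry.py 0.526 0.0355 89.1 front
```

```text
[0.5267 0.0352 0.1006] 0.012128898332928904 18.8333
side 236 172
top 230 174
```

View pics/side_front.png

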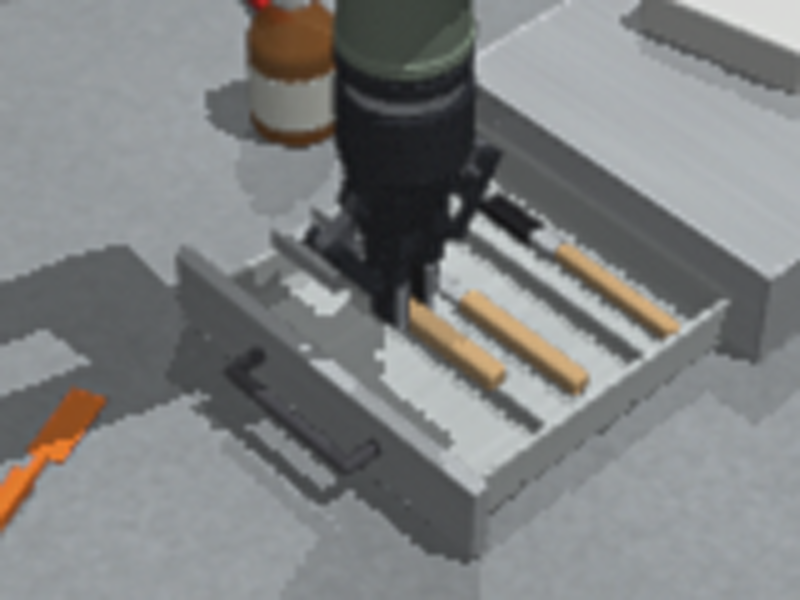

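View pics/top_front.png

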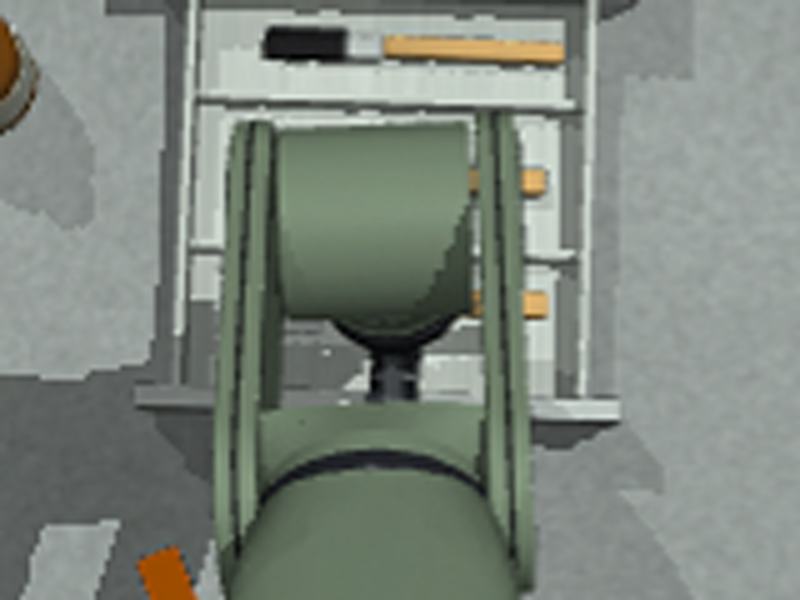

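The drawer hasn't moved (divider end is still at about (345,225.6)), and the scoop is over the front lane. Lowering it now.

```bash
sed -i 's/move_gripper(.030)/move_gripper(.022)/' place.py
python3 place.py 0.526 0.0355 0.0405 frontp
```

```text
early False [ 0.0097 -0.1646  0.3662]
down True [0.5264 0.0355 0.0405] [ 0.3299 -1.0364  2.9928] 20.1083
open 0.02180505263440312 [-0.8846 -0.2558 -0.3559]
[0.5254 0.0355 0.1294] [ 0.3311 -0.7413 -0.0943] 21.2667
```

View pics/side_frontp.png

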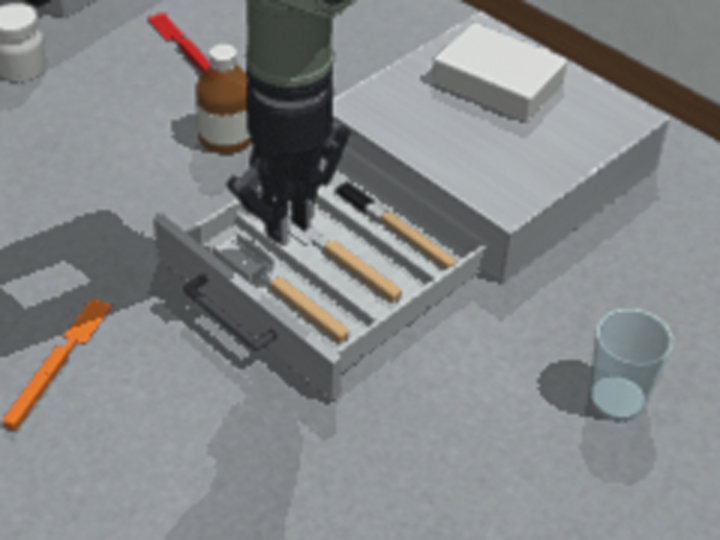

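The scoop lies in the front lane. Before pushing, I'll move to the start point in front of the handle and take a clear top view.

Run:
```python
from cell import *
from h import *
np.set_printoptions(precision=4,suppress=True)
move_straight([.526,.0355,.19],vel=.2)
q=down(np.radians(89.1)); q2=down(np.radians(-90.9)); P=[.385,.05,.16]
s=[(abs(inverse_kinematics(P,k)[5]),k) for k in(q,q2) if inverse_kinematics(P,k) is not None]
goto(P,min(s,key=lambda t:t[0])[1]); move_gripper(0)
p,d=get_image("top"); cv2.imwrite("pics/top_chk.png",cv2.resize(p[160:280,250:370],None,fx=5,fy=5,interpolation=2))
cv2.imwrite("pics/top_full.png",p)
print(read_state()["time"],read_state()["finger_gap"])
c=camera_params("side");p=get_image("side")[0];cv2.imwrite("pics/side_chk.png",cv2.resize(p[180:310,250:410],None,fx=5,fy=5,interpolation=2))
```

```text
23.5167 -0.0001233655241840604
```

View pics/top_chk.png

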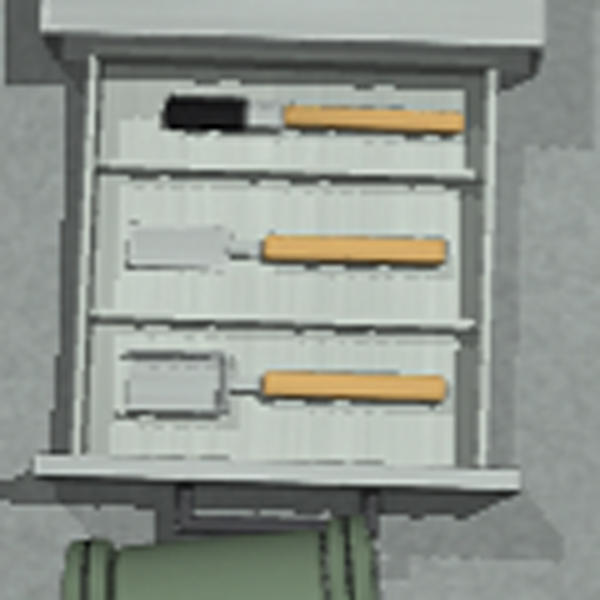

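View pics/side_chk.png

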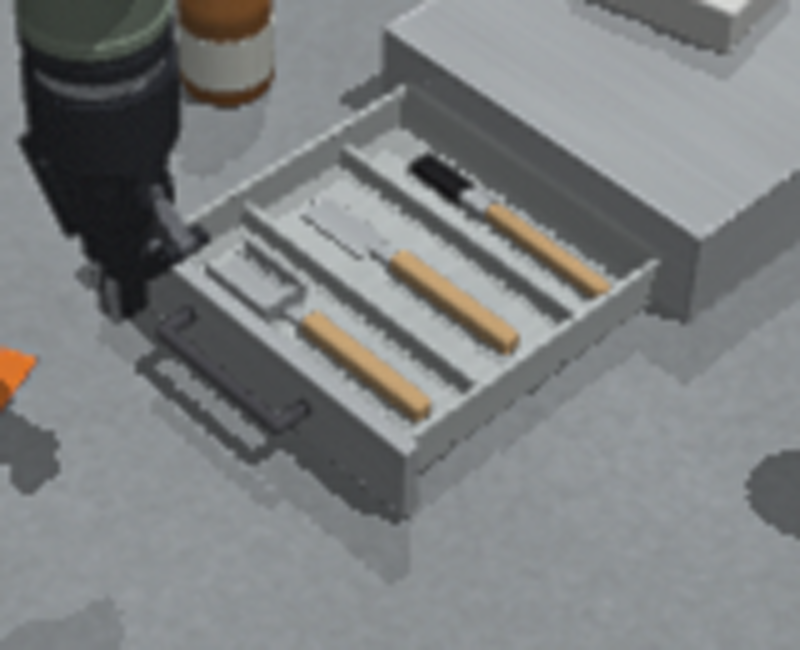

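All three tools lie flat, straight and parallel in their lanes, with working ends to +y. In the crop the scoop is at about y=385, the spatula at 248 and the brush at 115. Now I'll push the handle with the fingers closed.

Run:
```python
from cell import *
from h import *
np.set_printoptions(precision=4,suppress=True)
Y=lambda x:.0485-.0166*(x-.446)
move_straight([.385,Y(.385),.046],vel=.15)
h=move_straight([.47,Y(.47),.046],vel=.03,threshold=1.5)
s=read_state();print("contact",h,s["tool_pos"],s["force"],s["time"])
h=move_straight([.635,Y(.635),.046],vel=.06,threshold=20)
s=read_state();print("push",h,s["tool_pos"],s["force"],s["time"])
h=move_straight([.70,Y(.70),.046],vel=.025,threshold=9)
s=read_state();print("home",h,s["tool_pos"],s["force"],s["time"])
p,d=get_image("side");cv2.imwrite("pics/side_push.png",p)
```

```text
contact True [0.4323 0.0487 0.0457] [-0.7293 -0.9122  0.5238] 26.0667
push False [0.635  0.0454 0.0461] [-1.5365 -0.0394  0.2587] 29.6083
home True [0.6561 0.0449 0.0453] [ 0.1983 -0.459  -0.3732] 30.8
```

View pics/side_push.png

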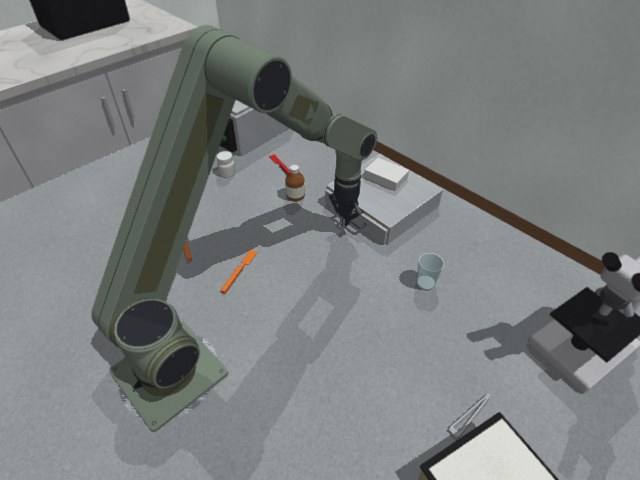

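The drawer stopped after 224 mm, which fits a start just short of fully out. I'll press again to confirm it's the end stop.

Run:
```python
from cell import *
from h import *
np.set_printoptions(precision=4,suppress=True)
Y=lambda x:.0485-.0166*(x-.446)
h=move_straight([.70,Y(.70),.046],vel=.02,threshold=15)
s=read_state();print("again",h,s["tool_pos"],s["force"],s["time"])
hold(.3)
x=s["tool_pos"][0]
move_straight([.60,Y(.60),.046],vel=.1)
move_straight([.50,Y(.50),.20],vel=.15)
goto([.25,.40,.25],down(0.8))
s=read_state();print(s["tool_pos"],s["force"],s["time"])
for n in("top","side"):
    p,d=get_image(n); cv2.imwrite(f"pics/{n}_end.png",p)
p=cv2.imread("pics/top_end.png");cv2.imwrite("pics/top_endc.png",cv2.resize(p[60:220,220:400],None,fx=4,fy=4,interpolation=2))
p=cv2.imread("pics/side_end.png");cv2.imwrite("pics/side_endc.png",cv2.resize(p[140:260,300:460],None,fx=5,fy=5,interpolation=2))
```

```text
again True [0.6562 0.0446 0.044 ] [-0.1857  0.4962 -0.1116] 31.5833
[0.2505 0.3997 0.2497] [ 0.4008  0.0337 -0.303 ] 35.5667
```

View pics/top_endc.png

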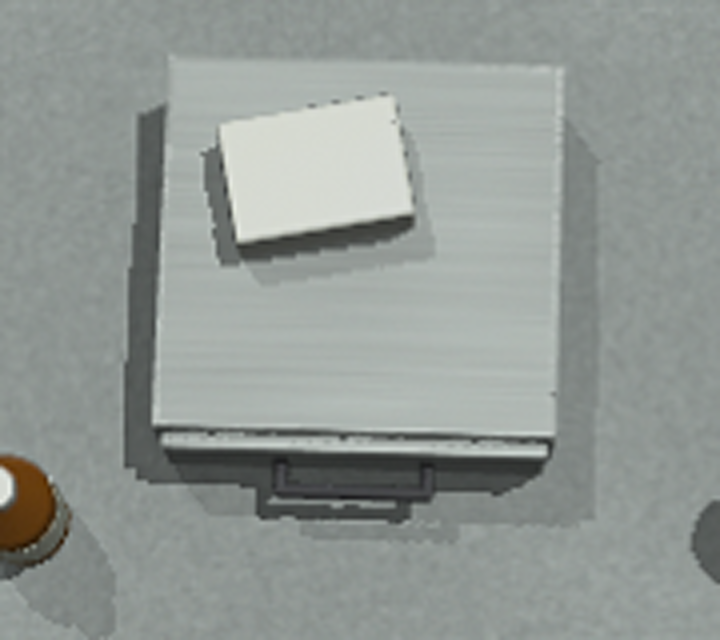

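View pics/side_endc.png

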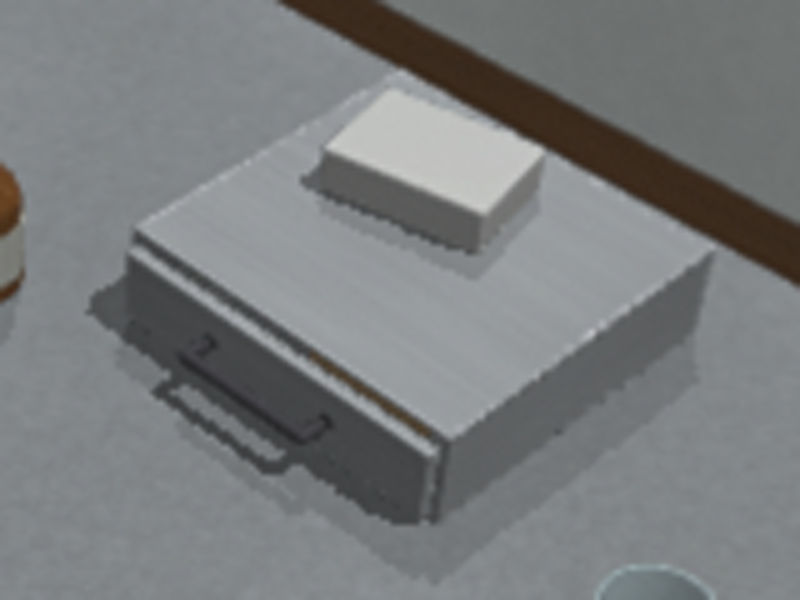

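View pics/top_end.png

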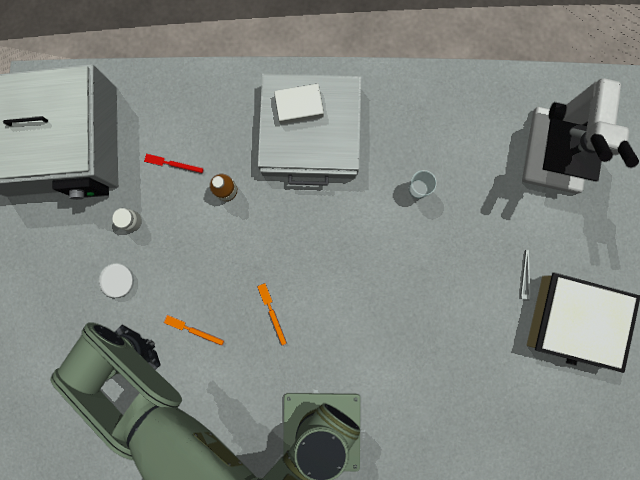

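The tool contact re-stopped at the same x, but a small gap is visible between panel and case. I'll measure it before deciding.

Run:
```python
import cv2
p=cv2.imread("pics/side_end.png")
def crop(p,u,v,w,h,s,n):
    c=cv2.resize(p[v:v+h,u:u+w],None,fx=s,fy=s,interpolation=cv2.INTER_NEAREST)
    for i in range(0,w,5): cv2.putText(c,str(u+i),(i*s,12),0,.35,(0,0,255),1)
    for i in range(0,h,5): cv2.putText(c,str(v+i),(0,i*s+6),0,.35,(0,0,255),1)
    cv2.imwrite(n,c)
crop(p,320,180,75,65,10,"pics/g_side.png")
crop(cv2.imread("pics/top_end.png"),252,155,115,38,6,"pics/g_top.png")
```

```text
(no output)
```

View pics/g_side.png

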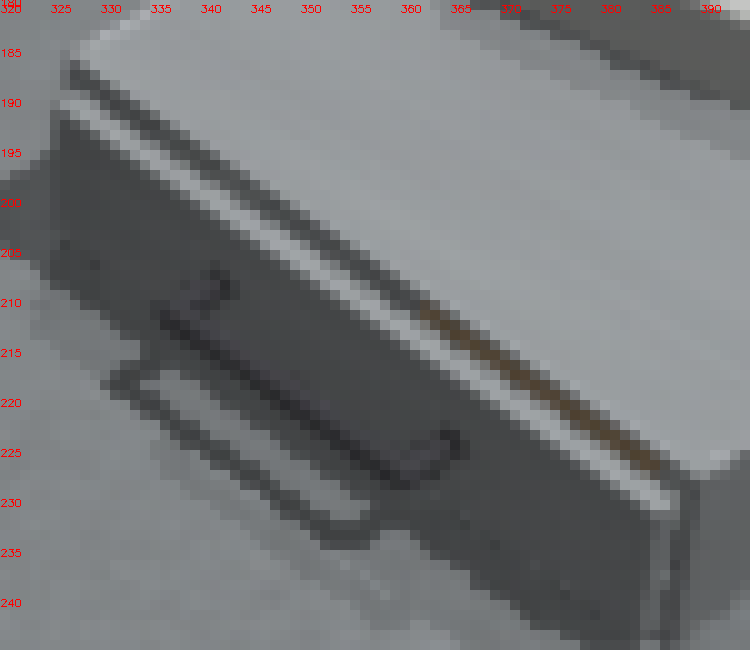

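View pics/g_top.png

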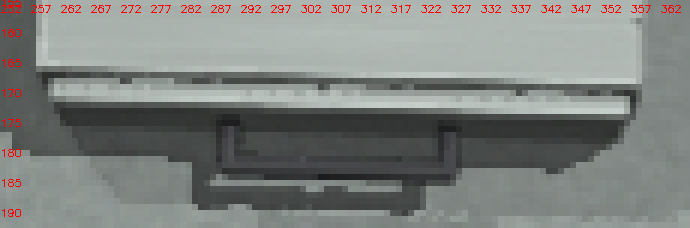

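Run:
```python
from cell import *
from h import *
np.set_printoptions(precision=2,suppress=True)
cs=camera_params("side");ct=camera_params("top")
yaw=np.radians(-1.0); ex=np.array([np.cos(yaw),np.sin(yaw),0]);ey=np.array([-ex[1],ex[0],0])
# case origin from side/top readings of the front top corners z=.072
print("side corners",unproj(cs,[(327,185.5),(389,227.3)],.072)); print("top corners",unproj(ct,[(258,166.3),(358.3,168.8)],.072))
print("top panel front edge",unproj(ct,[(260,172.0),(357,174.3)],.062),"back",unproj(ct,[(260,168.7),(357,171)],.062))
print("side panel front edge",unproj(cs,[(326,190.9),(385.5,231)],.062),"back",unproj(cs,[(327,189),(387,229.2)],.062))
O=np.array([.7065,.0435,0])
for g in(0,.003,.006,.010):
    f=lambda x,y,z:O+ex*x+ey*y+[0,0,z]
    P=[f(-g-.012,-.13,.062),f(-g,-.13,.062),f(0,-.135,.072),f(-g-.012,0,.062),f(-g,0,.062),f(0,0,.072)]
    print(g,"side",proj(cs,P).ravel(),"top",proj(ct,P)[3:,1])
```

```text
side corners [[ 0.71  0.17  0.07]
 [ 0.7  -0.09  0.07]]
top corners [[ 0.71  0.18  0.07]
 [ 0.7  -0.09  0.07]]
top panel front edge [[ 0.7   0.17  0.06]
 [ 0.69 -0.09  0.06]] back [[ 0.71  0.17  0.06]
 [ 0.7  -0.09  0.06]]
side panel front edge [[ 0.69  0.16  0.06]
 [ 0.69 -0.09  0.06]] back [[ 0.7   0.17  0.06]
 [ 0.7  -0.09  0.06]]
0 side [385.63 230.5  388.29 228.55 389.97 226.98 353.62 208.97 356.29 207.2
 356.49 204.77] top [173.05 168.68 167.83]
0.003 side [384.96 230.99 387.63 229.04 389.97 226.98 352.95 209.41 355.62 207.64
 356.49 204.77] top [174.15 169.77 167.83]
0.006 side [384.29 231.48 386.96 229.52 389.97 226.98 352.27 209.86 354.95 208.08
 356.49 204.77] top [175.24 170.87 167.83]
0.01 side [383.39 232.14 386.07 230.17 389.97 226.98 351.37 210.45 354.06 208.67
 356.49 204.77] top [176.7  172.32 167.83]
```

By the top view the panel sits within about 1 mm of the case face, so the drawer is home; the dark line is only the 10 mm height step. Through the slit the scoop's handle still lies parallel to the panel. The bystanders haven't moved and the arm is clear, so I'm handing in.

Run:
```python
from cell import *
print(hand_in()); print(read_state()["time"])
```

```text
the job is handed in; nothing more can be done
None
the job is handed in; nothing more can be done
```

The scoop is in the front lane, the spatula is in the middle lane, and the drawer is pushed home. I handed the job in at about 36 s of the 72 s allowed; no verdict was reported.

- **Placing:** I carried each tool level and lowered it until it touched the lane floor at the expected height. I let each go only after that contact. A top view before closing showed both lying straight and parallel to the brush, with working ends towards +y.
- **Drawer:** I pushed the handle with closed fingers for about 224 mm until it stopped. A second push at about 15 N gained no more than 0.1 mm. The top view puts the panel within about 1 mm of the case face. The side view is less exact and allows up to about 3 mm; either is inside the 6 mm limit if home means flush with the case face, since the joint value itself can't be read.
- **Small mismatch:** my two estimates of the front lane's centre differed by about 4 mm. I set the scoop down about 7 mm towards the divider to keep the gripper clear of the front panel, still well inside the tolerance.
- **Last look:** the brush was in its lane before I closed the drawer. Afterwards the scoop's handle, seen through the slit above the panel, still lay parallel to it; the spatula and brush can't be seen with the drawer shut. The bottle, beaker, forceps and dish looked unmoved, and the arm was clear.

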